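# Put the folding mirror away in its stand

### The job

Fold the standing travel mirror shut and lay it flat on the front of the pine stand, end towards the low shelf; then slide it along the board, under the shelf, until it drops fully into its recess, and let go of it. Leave the jar, the cup, the toothpick dispenser and the spoon rest standing where they are.

Things in the scene. Friction and masses are not known exactly. Their poses are not given: they have to be found in the camera images.
- mirror: Folding travel mirror, dark wood, 120 to 195 g: two leaves 120 long, 62 high, 9 thick, hinged together at one 62 mm end, glass on the inner faces; starts standing part open, a V from above. Frame of one leaf: origin at its bottom edge, mid-length, on the inner face; x along the length, hinge at x = -60, free end +60; z along the 62 mm, up while it stands. This leaf fills y = -9 to 0.
- mirror_mid (a point): Centre of the shut mirror: 31 mm from the mirror's origin along its z; axes as mirror. Shut, the other leaf fills y = 0 to +9, so the mirror is a block of 120 (x) x 18 (y) x 62 (z) about this point. Lying flat its y axis is vertical, either way up, and it is 18 thick.
- leaf_end (a point): Middle of the free end of the other (swinging) leaf, at half its thickness and half its width.
- leaf (a joint): Opening angle of the mirror's hinge in rad: 0 shut, starts between 0.5 and 0.95, limit 1.3. Hinge line at x = -60, y = 0 of the mirror, parallel to its z; growing values swing the other leaf's free end towards +y. A stiff hinge (0.09 N m) holds a leaf up anywhere; no catch. Squeezing the leaves together from outside, from above over the V, shuts it.
- stand: Fixed pine stand, 248 long (x), 130 wide (y), 50 high. Origin on the chest's top beneath the centre of the recess; x along the stand from its open front board towards the shelf at the back, y across, z up. The board's upper face is 14 mm above the chest's top and runs from x = -163 to +85, y = -65 to +65; the front part, x = -163 to -63, is clear.
- recess (a point): Centre of the recess floor, 6 mm above the stand's origin; axes as the stand. Recess: 126 (x = -63 to +63) by 68 (y = -34 to +34), 8 deep, upright walls. The mirror fits only shut and flat, its length along the stand's x, either end first, either face up; seated, its centre is 9 mm above this point and its top 10 mm above the board.
- shelf_edge (a point): Middle of the lower front edge of the stand's shelf, at x = +15 from the recess centre, 40 mm above the chest's top. The shelf runs from here to x = +85 over the whole width, 10 thick, 26 clear above the board, on side walls 10 thick (y = 55 to 65 on both sides, x = +15 to +85); the back is open.
- jar: Bystander: amber glass jar with a metal lid, 50 diameter, 85 high, standing loose on the stand's shelf, its axis 47 to 57 mm behind the recess centre. Origin: centre of its underside.
- cup: Bystander: red plastic cup, upright, rim 76 diameter, 95 high, standing near the mirror. Origin: centre of its underside.
- dispenser: Bystander: clear plastic toothpick dispenser with a white push-down knob, 54 diameter, 76 high. Origin: centre of its underside.
- spoon_rest: Bystander: low wooden spoon rest with round ends, 75 (x) by 160 (y), 18 high. Origin: centre of its underside.
There are look-alikes about, which are no part of the job. Leave any green look-alike of the mirror alone.

How it is judged:
On the way, in this order (a step that is already met when the one before it is completed fails the run):
1. the mirror is folded shut (value of joint leaf below 0.08 rad), for 0.2 s.
2. the shut mirror lies flat on the front of the stand's board, touching it, not yet in the recess (value of joint leaf below 0.12 rad and (angle between mirror's own y axis and vertical below 0.12 rad or angle between mirror's own y axis and vertical above 3.02 rad) and contact force between mirror and stand above 0.1 N and z of mirror_mid in the frame of stand between 0.019 and 0.029 m and x of mirror_mid in the frame of stand between -0.16 and -0.03 m and y of mirror_mid in the frame of stand between -0.03 and 0.03 m), for 0.1 s.
At the end, for the whole second after the job is handed in: The mirror is shut (0.08 rad), flat (0.05 rad) and at rest on the floor of the recess (centre within 3 mm of seated height, 6 mm of the recess centre along and across, lengthways within 0.1 rad), released; jar, cup, dispenser and spoon rest within 30 mm of their starts (value of joint leaf below 0.08 rad and (angle between mirror's own y axis and vertical below 0.05 rad or angle between mirror's own y axis and vertical above 3.09 rad) and z of mirror_mid in the frame of stand between 0.012 and 0.018 m and x of mirror_mid in the frame of stand between -0.006 and 0.006 m and y of mirror_mid in the frame of stand between -0.006 and 0.006 m and angle between the x axis of mirror and the x axis of stand, either way round below 0.1 rad and linear speed of mirror below 0.02 m/s and distance of each of jar, cup, dispenser, spoon_rest from where it was at the start of the episode below 0.03 m); the robot touches nothing.
It fails at once if jar, cup or toothpick dispenser tipped over (angle between any of jar, cup, dispenser's own z axis and vertical above 0.5 rad).
It fails at once if a bystander pushed more than 40 mm from its place (distance of any of jar, cup, dispenser, spoon_rest from where it was at the start of the episode above 0.04 m).
It also fails if it takes over 67 s, if anything falls off the work surface, if the arm or the gripper's body presses on something with over 40 N, if the wrist force passes 120 N, or if a joint passes its speed limit or range.

### The arm

A 6-joint arm with a two-finger parallel gripper is mounted at the origin on the work surface. World frame = base frame: x ahead of the robot, y to its left, z up, the work surface at z = 0. Lengths are in m, angles in rad, forces in N, time in s.
With the tool pointing down it reaches from about 0.3 to 0.875 m from the base axis. Payload 6.4 kg.
Tool frame: the origin (TCP) lies midway between the tips of the shut fingers; the grasp point (between the pads) lies ctrl.grip_depth behind it (ctrl.grip_depth is the distance from the TCP to the grasp point, in m); x points along the fingers, y is the direction in which the jaws open and shut, and the axes are right-handed (so a half turn about x gives the same grasp; the last joint's range is limited). The gripper opens to 85 mm and grips with 20 to 120 N. Pads are 22 mm wide; open, the fingers measure 114 mm over their backs; the gripper's body (76 mm by 85 mm) begins 54 mm behind the grasp point. The pads swing forward as they close: fully open they stand 13 mm farther back than shut.
Start: joints at [1.088, 0.181, 1.607, -0, 1.354, -0.206], TCP at [0.157, 0.553, 0.207] pointing down, gripper open.
Joint ranges: [-2.99, 2.99], [-0.89, 2.07], [0.3, 2.58], [-1.14, 4.28], [0, 2.63], [-3.12, 3.12]. Speed limits (rad/s): [2.57, 2.57, 3.01, 3.14, 3.14, 3.14].

### API

Orientations are given as a unit quaternion [w, x, y, z].
In Python, from bench import ctrl gives the robot as it stands.
- The arm moves only by the tool carry_out, never from a script. Its argument "motion" is one flat list of numbers, 7 for each row, row after row: the turn, a rotation vector about the tool's x, y, z in degrees, then the shift along the tool's x, y, z in m, then the gripper's target within -1 to 1 (shut at 1, half-way at 0, fully open at -1). A call has 1 to 10 rows; each row shifts and turns the pose as measured when the row begins, along the tool's axes as they then stand; what a row does not reach is not made up. A row lasts 1/10 s, in which the tool goes at most 50 mm and 8.59 degrees, less where a joint would pass 70% of its speed; a pose out of reach is approached as far as the arm can. A call with a gripper value outside its range is refused whole. The fingers move at their own pace and stop on an object; the grip force is fixed at half the most. Time passes only in rows, so rows that do not move let the fingers close. It gives the time, the measured TCP pose, the force and the opening at its end, in the units of the state.
- ctrl.get_obs(): the state, without advancing time (a new reading comes with each control period).
- ctrl.camera(name): name is "scene" or "side" or "wrist"; returns the picture (420x560x3 uint8, blue, green, red); there is no depth.
- ctrl.camera_params(name): a dict with "mtx" (3x3 intrinsics, pixels), "pose" (4x4, takes a point from camera to world coordinates); the wrist camera has in their place "hand_eye" (4x4, takes a point from camera to tool coordinates, whose origin is the TCP and whose axes are the tool frame's). Camera axes: x right, y down, z forward; pixel columns grow to the right and rows downward; lengths in m; the calibration is good to about 2 mm. The wrist camera is an equidistant fisheye: a pixel r from the principal point sees the ray r / f radians off the axis. A picture is of the moment at which its call begins: read the wrist's pose just before it. camera_params takes no time and is no camera call.
- ctrl.hand_in(): hands the job in, once; it reports no verdict.
Trained networks look in the newest picture that a camera, given by its name, has taken for a name from the list of things; names that differ only in an ending like _2 or _b are one class to them, and where a whole thing is asked for, a point or a joint stands for the part that bears it (a point fixed in the world has none). Each returns a list of dicts, best first, with "conf" (0 to 1); they miss things now and then, are a little off and sometimes report something else, mostly with a low value. They report only what shows in the picture. A call takes as long as a camera call. They do not tell look-alikes from the thing itself.
- ctrl.boxes_of(camera, thing): "point" ([x, y, z] in m, in the coordinates of the camera as it stood for that picture, good to about 4 mm: the middle of the surface that is visible of it).
- ctrl.trace(camera, thing): "pixels" (420x560 bool, what is visible of it).
- ctrl.landmark_of(camera, thing): "point" ([x, y, z] in m, in the coordinates of the camera as it stood for that picture, good to about 4 mm: a listed point, or the origin of a listed thing).
The state is a dict: "time_s": time; "q": joint angles; "dq": joint speeds; "joint_efforts": joint torques, N m; "eef_pos": TCP position; "eef_rot": TCP orientation; "wrist_force": force on the tool from outside, world axes, zero at the start; "torque": the same for the moment, N m; "opening": opening from 0.0 (shut) to 1.0 (fully open).
Only numpy, scipy, OpenCV 4.12 (cv2) and the standard library are available. Lean on these libraries where they do the work, as an engineer would, in place of code of your own. Each camera call takes 0.05 s, during which the arm holds its last target. There are 200 camera calls.

## Working session

There is one attempt and no reset: what is moved stays moved. The work goes in short steps, Python scripts to look and compute and a tool call to move; the robot and the scene stay as the last step left them, time stands still between calls to the robot, and variables do not carry over. Pictures are saved under pics/ and viewed, about 8 in all and at most 12, crops included, and the job is handed in when it is done.

Besides the shell and the picture viewer there is one more tool, called after "Request:" as name(argument=value, ...), one argument or row to a line, values as JSON. carry_out: Moves the arm, as the interface text tells. Its arguments: {"type":"object","properties":{"motion":{"type":"array"}},"required":["motion"]}

```bash
ls; mkdir -p pics; cat > h.py <<'E'
import numpy as np, cv2
from bench import ctrl
from scipy.spatial.transform import Rotation as R
def quat(q): return R.from_quat([q[1],q[2],q[3],q[0]])
def tool():
    o=ctrl.get_obs(); T=np.eye(4); T[:3,:3]=quat(o["eef_rot"]).as_matrix(); T[:3,3]=o["eef_pos"]; return T
def campose(n):
    p=ctrl.camera_params(n)
    return np.array(p["pose"]) if "pose" in p else tool()@np.array(p["hand_eye"])
def toW(n,pt,P=None):
    P=campose(n) if P is None else P
    return (P@np.r_[pt,1])[:3]
E
python3 - <<'E'
from h import *
o=ctrl.get_obs(); print(o, ctrl.grip_depth)
print(tool().round(3))
ims=[]
for n in ["scene","side"]:
    im=ctrl.camera(n); cv2.imwrite(f"pics/{n}0.png",im)
    print(n,ctrl.camera_params(n)["mtx"],campose(n).round(3).tolist())
    for t in ["mirror","mirror_mid","leaf_end","stand","recess","shelf_edge","jar","cup","dispenser","spoon_rest"]:
        print(t,[(round(d["conf"],2),toW(n,d["point"]).round(3).tolist()) for d in ctrl.landmark_of(n,t)][:3])
E
```

```text
pics
{'time_s': 0.0, 'q': array([ 1.08766205e+00,  1.81514789e-01,  1.60802225e+00,  8.81541913e-06,
        1.35378358e+00, -2.06307490e-01]), 'dq': array([ 9.50156247e-04, -5.35449793e-04,  6.87213166e-04, -8.28728959e-05,
        1.70667961e-03, -5.85139425e-04]), 'joint_efforts': array([-1.33569578e-03, -4.44884634e+01, -3.51330221e+01, -3.37648898e-04,
        9.01430467e-03,  3.50908316e-06]), 'eef_pos': array([0.15685311, 0.55257626, 0.20609206]), 'eef_rot': array([ 0.70013445,  0.09698751,  0.70055308, -0.09813542]), 'wrist_force': array([-0.13354478,  0.37973562,  0.06723925]), 'torque': array([ 0.02478566,  0.02329707, -0.04323073]), 'opening': 1.000015737787071} 0.0187
[[-0.001  0.273  0.962  0.157]
 [-0.002  0.962 -0.273  0.553]
 [-1.    -0.002 -0.     0.206]
 [ 0.     0.     0.     1.   ]]
scene [[431.8211444    0.         276.98175755]
 [  0.         431.8211444  202.1291709 ]
 [  0.           0.           1.        ]] [[-0.829, 0.423, -0.365, 0.883], [0.559, 0.623, -0.547, 0.496], [-0.004, -0.658, -0.753, 0.703], [0.0, 0.0, 0.0, 1.0]]
mirror [(0.89, [0.418, 0.271, 0.00
[... 838 characters left out ...]
12], [0.0, 0.0, 0.0, 1.0]]
mirror [(0.96, [0.423, 0.27, -0.003]), (0.61, [0.726, 0.22, -0.002]), (0.59, [0.582, 0.2, -0.002])]
mirror_mid [(0.75, [0.58, 0.2, 0.034]), (0.74, [0.73, 0.218, 0.032]), (0.57, [0.423, 0.272, 0.033])]
leaf_end [(0.59, [0.42, 0.332, 0.03]), (0.57, [0.49, 0.186, 0.03])]
stand [(0.95, [0.606, -0.2, -0.001])]
recess [(0.7, [0.607, -0.2, 0.01])]
shelf_edge [(0.89, [0.623, -0.202, 0.039]), (0.58, [0.571, 0.323, -0.001])]
jar [(0.71, [0.663, -0.183, 0.048]), (0.48, [0.44, 0.022, -0.003])]
cup [(0.76, [0.573, 0.324, -0.003]), (0.61, [0.624, -0.205, 0.039])]
dispenser [(0.87, [0.651, 0.097, -0.002])]
spoon_rest [(0.81, [0.444, 0.023, -0.003]), (0.64, [0.58, 0.196, -0.001])]
```

View pics/scene0.png

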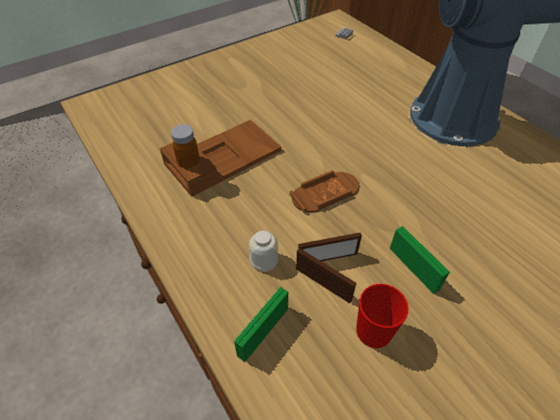

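View pics/side0.png

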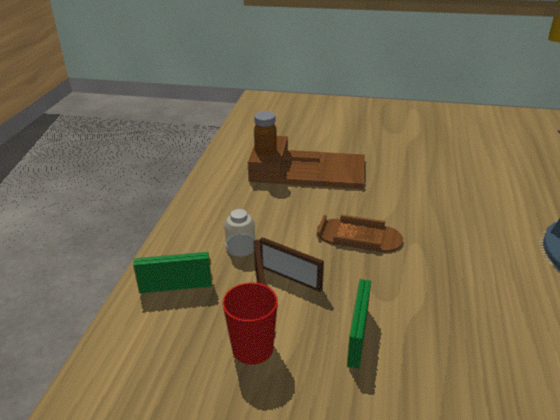

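The wooden V stands at about (300–360, 235–298) in scene, hinge at its left. The green look-alikes are at (262,323) and (418,260), the cup at (380,315), the dispenser at (263,250), and the stand at (222,155) with the jar at its back. In side, the V's glass face is at (290,264). Next I work out the V's geometry and the stand's yaw.

```bash
cat >> h.py <<'E'
def proj(n,X):
    p=ctrl.camera_params(n); c=np.linalg.inv(np.array(p["pose"]))@np.r_[X,1]; v=np.array(p["mtx"])@c[:3]; return (v[:2]/v[2]).round(0)
def ray(n,px,z):
    p=ctrl.camera_params(n); P=np.array(p["pose"]); d=P[:3,:3]@np.linalg.inv(np.array(p["mtx"]))@np.r_[px,1]; o=P[:3,3]
    return o+d*(z-o[2])/d[2]
E
python3 - <<'E'
from h import *
from scipy.optimize import least_squares
O=np.array([.580,.199]);E=np.array([.4895,.1845])
def f(p):
    a,t=p;u=np.array([np.cos(a),np.sin(a)]);v=np.array([np.cos(a+t),np.sin(a+t)]);n=np.array([-v[1],v[0]])
    return O-.06*u+.12*v+.0045*n-E
for a0 in np.arange(0,6.3,.7):
    s=least_squares(f,[a0,.7]); 
    if s.cost<1e-9: print((s.x%6.2832).round(3), (O-.06*np.array([np.cos(s.x[0]),np.sin(s.x[0])])).round(3))
for n in ["scene","side"]:
    print(n,proj(n,[.58,.199,.031]),proj(n,[.4895,.1845,.03]),proj(n,[.58,.199,0]))
    for th in ["mirror","stand","leaf"]:
      if n=="scene" or th=="stand":
        for d in ctrl.trace(n,th)[:3]:
            m=d["pixels"].astype(np.uint8); c=max(cv2.findContours(m,0,2)[0],key=cv2.contourArea)
            print(th,round(d["conf"],2),cv2.boundingRect(c),cv2.approxPolyDP(c,4,True)[:,0].tolist())
# fine crop
im=cv2.imread("pics/scene0.png"); a=cv2.resize(im[220:310,280:370],None,fx=6,fy=6,interpolation=2)
cv2.imwrite("pics/c1.png",a)
im=cv2.imread("pics/scene0.png"); a=cv2.resize(im[110:200,150:290],None,fx=5,fy=5,interpolation=2)
cv2.imwrite("pics/c2.png",a)
E
```

```text
[4.649 5.406] [0.584 0.259]
[1.951 0.802] [0.602 0.143]
[1.951 0.802] [0.602 0.143]
[1.951 0.802] [0.602 0.143]
[1.951 0.802] [0.602 0.143]
[4.649 5.406] [0.584 0.259]
[1.951 0.802] [0.602 0.143]
[1.951 0.802] [0.602 0.143]
[4.649 5.406] [0.584 0.259]
scene [326. 273.] [358. 245.] [324. 282.]
mirror 0.96 (389, 227, 60, 67) [[396, 229], [389, 249], [432, 293], [439, 290], [448, 271], [406, 229]]
mirror 0.77 (295, 234, 66, 69) [[359, 234], [299, 244], [295, 268], [350, 302], [355, 283], [323, 261], [356, 253]]
mirror 0.7 (233, 287, 55, 75) [[280, 287], [234, 339], [242, 361], [287, 309], [287, 293]]
stand 0.58 (161, 121, 121, 75) [[281, 148], [248, 121], [197, 144], [200, 160], [193, 168], [181, 169], [169, 145], [161, 154], [169, 172], [193, 195]]
leaf 0.94 (238, 291, 50, 72) [[286, 291], [239, 342], [242, 361], [287, 309]]
leaf 0.56 (299, 233, 62, 28) [[360, 235], [299, 247], [319, 260], [355, 253]]
side [264. 275.] [321. 277.] [265. 289.]
stand 0.76 (247, 136, 118, 54) [[247, 160], [249, 181], [363, 187], [363, 155], [290, 150], [284, 136], [277, 138], [272, 154], [252, 151]]
```

View pics/c1.png

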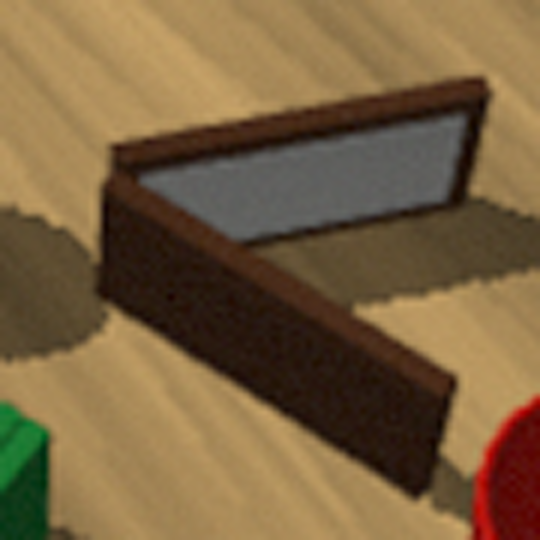

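View pics/c2.png

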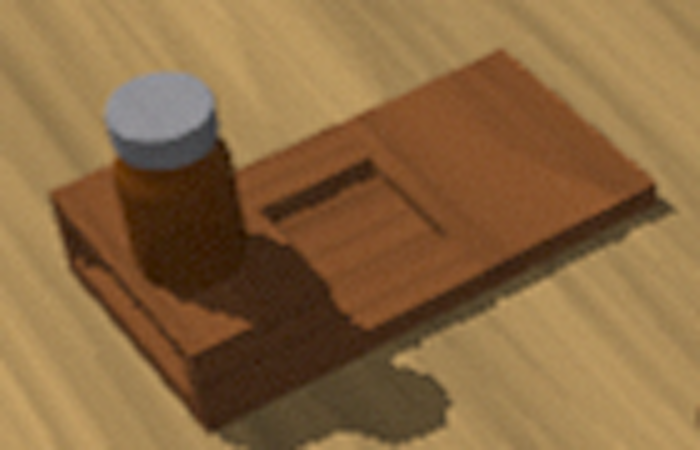

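```bash
python3 - <<'E'
from h import *
for l,px in dict(hn=(297.8,249.7),fo=(353.3,285.8),fi=(355.8,283),eo=(361.2,233.3),ei=(361.3,235.3),hf=(298.7,245)).items(): print(l,ray("scene",px,.062).round(4)[:2])
for l,px in dict(F1=(250.4,120),F2=(281,147.4),R1=(224.6,141.6),R2=(238.6,157)).items(): print(l,ray("scene",px,.014).round(4)[:2])
for l,px in dict(B1=(160.4,148.6),B2=(188,181.4)).items(): print(l,ray("scene",px,.05).round(4)[:2])
E
```

```text
hn [0.6045 0.1458]
fo [0.5702 0.258 ]
fi [0.5632 0.2562]
eo [0.4858 0.1818]
ei [0.4887 0.1854]
hf [0.5971 0.1384]
F1 [ 0.4498 -0.272 ]
F2 [ 0.4441 -0.1424]
R1 [ 0.545  -0.2362]
R2 [ 0.5447 -0.1703]
B1 [ 0.6942 -0.2585]
B2 [ 0.6884 -0.1307]
```

Request:
carry_out(
  motion=[0,0,0,0,-0.0225,0.044,-1,0,0,0,0,-0.0225,0.044,-1,0,0,0,0,-0.0225,0.044,-1,0,0,0,0,-0.0225,0.044,-1,0,0,0,0,-0.0225,0.044,-1,0,0,0,0,-0.0225,0.044,-1,0,0,0,0,-0.0225,0.044,-1,0,0,0,0,-0.0225,0.044,-1,0,0,0,0,-0.0225,0.044,-1,0,0,0,0,-0.0225,0.044,-1],
)

```text
time_s: 2.3
eef_pos: [0.5228, 0.2162, 0.2083]
eef_rot: [0.702, 0.095, 0.7, -0.091]
wrist_force: [1.3, 1.1, -0.6]
opening: 1.002
```

Request:
carry_out(
  motion=[7.6,0,0,0,0,0,-1,7.6,0,0,0,0,0,-1,7.6,0,0,0,0,0,-1,7.6,0,0,0,0,0,-1,0,0,0,0,0,0,-1],
)

```text
time_s: 2.8
eef_pos: [0.5289, 0.2085, 0.2079]
eef_rot: [0.649, 0.285, 0.647, -0.282]
wrist_force: [-0.1, -0.4, 0.1]
opening: 1.001
```

```bash
cat >> h.py <<'E'
def down(yaw,tilt=None):  # tool x down, tool y at world yaw (deg)
    a=np.radians(yaw); y=np.array([np.cos(a),np.sin(a),0]); x=np.array([0,0,-1.]); return np.c_[x,y,np.cross(x,y)]
def go(pos,Rm):
    T=tool(); d=T[:3,:3].T@(np.array(pos)-T[:3,3]); r=R.from_matrix(T[:3,:3].T@Rm).as_rotvec(degrees=True)
    o=ctrl.get_obs(); print("t",round(o["time_s"],2),"pos",T[:3,3].round(4),"shift",d.round(4),"turn",r.round(2),"open",round(o["opening"],3),"F",o["wrist_force"].round(1)); print("q",o["q"].round(2))
def wlm(thing,n=3):
    P=campose("wrist"); return [(round(d["conf"],2),(P@np.r_[d["point"],1])[:3].round(4).tolist()) for d in ctrl.landmark_of("wrist",thing)[:n]]
def wpx(X):
    p=ctrl.camera_params("wrist"); c=(np.linalg.inv(campose("wrist"))@np.r_[X,1])[:3]; M=np.array(p["mtx"])
    th=np.arctan2(np.hypot(c[0],c[1]),c[2]); u=c[:2]/np.hypot(c[0],c[1]); return (M[0,0]*th*u+M[:2,2]).round(0)
E
python3 - <<'E'
from h import *
go([.567,.178,.16],down(43.5))
P=campose("wrist"); im=ctrl.camera("wrist"); cv2.imwrite("pics/w1.png",im)
for t in ["mirror","mirror_mid","leaf_end","dispenser","cup"]: print(t,wlm(t))
print(ctrl.camera_params("wrist"))
for X in [(.6,.143,.062),(.565,.256,.062),(.4875,.184,.062),(.567,.178,.03)]: print(X,wpx(X))
E
```

```text
t 2.8 pos [0.5289 0.2085 0.2079] shift [0.048  0.0069 0.0482] turn [-0.75  0.06 -0.36] open 1.001 F [-0.1 -0.4  0.1]
q [ 0.17  0.16  1.63  0.    1.35 -0.58]
mirror [(0.87, [0.5795, 0.2013, -0.0027]), (0.82, [0.4214, 0.2706, 0.0027]), (0.71, [0.7255, 0.2177, -0.0005])]
mirror_mid [(0.95, [0.5878, 0.2021, 0.0302]), (0.87, [0.4202, 0.2684, 0.0312]), (0.66, [0.7273, 0.2144, 0.0322])]
leaf_end [(0.71, [0.4197, 0.3334, 0.0339]), (0.66, [0.4895, 0.181, 0.0322]), (0.57, [0.782, 0.24, 0.0296])]
dispenser [(0.95, [0.6503, 0.0924, -0.0013]), (0.39, [0.5876, 0.2017, 0.0293])]
cup [(0.89, [0.5722, 0.3218, -0.0028])]
{'mtx': array([[325.1922621 ,   0.        , 282.16803429],
       [  0.        , 325.1922621 , 204.67297209],
       [  0.        ,   0.        ,   1.        ]]), 'hand_eye': array([[-1.02705723e-03, -3.28641525e-01,  9.44454178e-01,
        -1.66439087e-01],
       [ 9.99999352e-01, -8.01645405e-04,  8.08512067e-04,
        -9.81333950e-05],
       [ 4.91406713e-04,  9.44454396e-01,  3.28642135e-01,
        -8.49861105e-02],
       [ 0.00000000e+00,  0.00000000e+00,  0.00000000e+00,
         1.00000000e+00]])}
(0.6, 0.143, 0.062) [288. 267.]
(0.565, 0.256, 0.062) [340. 173.]
(0.4875, 0.184, 0.062) [234. 173.]
(0.567, 0.178, 0.03) [287. 216.]
```

View pics/w1.png

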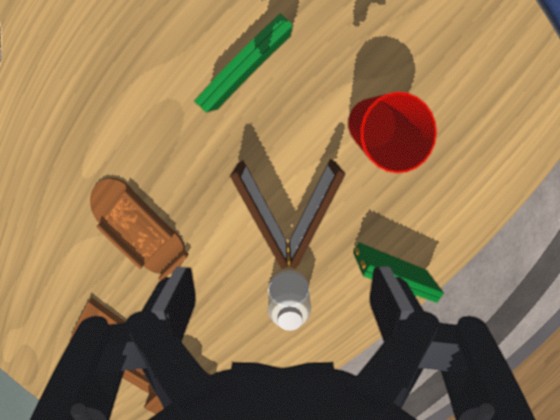

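The wrist view shows the V symmetric about the column: hinge at (289,265), free ends at (237,170) and (338,170). This matches my projected points, so I descend over it.

Request:
carry_out(
  motion=[-0.7,0,-0.4,0.02,0.007,0.03,-1,0,0,0,0.03,0,0.018,-1,0,0,0,0.04,0,0,-1,0,0,0,0.04,0,0,-1,0,0,0,0,0,0,-1],
)

```text
time_s: 3.6
eef_pos: [0.5711, 0.1788, 0.0776]
eef_rot: [0.654, 0.276, 0.649, -0.274]
wrist_force: [-0.3, 0.1, -1.6]
opening: 1.005
```

```bash
python3 - <<'E'
from h import *
go([.567,.178,.028],down(43.5))
E
```

```text
t 3.6 pos [0.5711 0.1788 0.0776] shift [ 0.0496 -0.0038 -0.0025] turn [ 0.66  0.32 -0.31] open 1.005 F [-0.3  0.1 -1.6]
q [ 0.11  0.37  1.65 -0.    1.11 -0.66]
```

Request:
carry_out(
  motion=[0.5,0.3,-0.3,0.025,-0.003,-0.002,-1,0,0,0,0.02,0,0,-1,0,0,0,0.004,0,0,-1,0,0,0,0,0,0,-0.5,0,0,0,0,0,0,0,0,0,0,0,0,0,0.5,0,0,0,0,0,0,1,0,0,0,0,0,0,1,0,0,0,0,0,0,1,0,0,0,0,0,0,1],
)

```text
time_s: 4.6
eef_pos: [0.5757, 0.1803, 0.0408]
eef_rot: [0.656, 0.279, 0.646, -0.274]
wrist_force: [-0.6, 0.4, 0.4]
opening: -0.001
```

```bash
python3 - <<'E'
from h import *
go([.567,.178,.028],down(43.5))
E
```

```text
t 4.6 pos [0.5757 0.1803 0.0408] shift [ 0.0126 -0.008  -0.0045] turn [ 0.45  0.56 -0.72] open -0.001 F [-0.6  0.4  0.4]
q [ 0.11  0.43  1.66 -0.    1.04 -0.66]
```

```bash
python3 - <<'E'
from h import *
im=ctrl.camera("wrist"); im2=ctrl.camera("scene")[190:330,230:420]
im2=cv2.resize(im2,(560,413)); 
cv2.imwrite("pics/w2.png",cv2.resize(np.vstack([im,im2]),None,fx=.7,fy=.7))
E
```

```text
(no output)
```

View pics/w2.png

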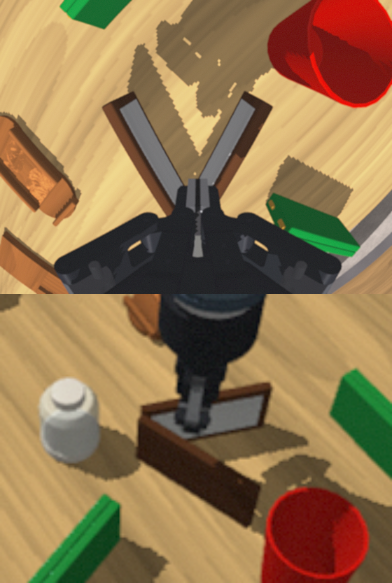

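The fingers closed above the V and came to rest inside it; the tips were still too high when they started closing. The mirror looks undisturbed (hinge behind the fingers, V symmetric). I rise, open and go deeper.

Request:
carry_out(
  motion=[0,0,0,-0.04,0,0,1,0,0,0,-0.04,0,0,1,0,0,0,-0.03,0,0,-1,0,0,0,0,-0.004,-0.002,-1,0,0,0,0,0,0,-1,0,0,0,0,0,0,-1,0,0,0,0,0,0,-1],
)

```text
time_s: 5.4
eef_pos: [0.5664, 0.1782, 0.1497]
eef_rot: [0.653, 0.278, 0.648, -0.275]
wrist_force: [-0.0, 0.7, -1.0]
opening: 0.841
```

```bash
python3 - <<'E'
from h import *
go([.568,.178,.024],down(43.5))
print(wlm("mirror_mid"),wlm("leaf_end")) if ctrl.camera("wrist") is not None else 0
E
```

```text
t 5.4 pos [0.5664 0.1782 0.1497] shift [0.1257 0.0003 0.0007] turn [ 0.42  0.25 -0.32] open 0.841 F [-0.   0.7 -1. ]
q [ 0.11  0.27  1.62 -0.    1.24 -0.66]
[(0.84, [0.727, 0.2162, 0.0315]), (0.67, [0.4199, 0.2697, 0.0315]), (0.58, [0.588, 0.2015, 0.0294])] [(0.89, [0.4893, 0.181, 0.0345]), (0.83, [0.7832, 0.2385, 0.031])]
```

Request:
carry_out(
  motion=[0.4,0.2,-0.3,0.04,0,0,-1,0,0,0,0.04,0,0,-1,0,0,0,0.03,0,0,-1,0,0,0,0.02,-0.002,-0.002,-1,0,0,0,0.005,0,0,-1,0,0,0,0,0,0,-1],
)

```text
time_s: 6.15
eef_pos: [0.5645, 0.1783, 0.0089]
eef_rot: [0.65, 0.279, 0.65, -0.279]
wrist_force: [0.1, 0.1, 1.3]
opening: 1.003
```

```bash
python3 - <<'E'
from h import *
go([.568,.178,.018],down(43.5))
E
```

```text
t 6.15 pos [0.5645 0.1783 0.0089] shift [-0.0091  0.0023  0.0026] turn [0.   0.03 0.01] open 1.003 F [0.1 0.1 1.3]
q [ 0.11  0.46  1.69 -0.    0.99 -0.65]
```

Request:
carry_out(
  motion=[0,0,0,-0.012,0.002,0.002,-1,0,0,0,0,0,0,-1,0,0,0,0,0,0,0,0,0,0,0,0,0,0,0,0,0,0,0,0,0.5,0,0,0,0,0,0,1,0,0,0,0,0,0,1,0,0,0,0,0,0,1,0,0,0,0,0,0,1],
)

```text
time_s: 7.05
eef_pos: [0.5743, 0.1791, 0.0304]
eef_rot: [0.654, 0.281, 0.645, -0.277]
wrist_force: [-1.0, 0.8, 4.5]
opening: 0.175
```

```bash
python3 - <<'E'
from h import *
go([.568,.178,.018],down(43.5))
im=ctrl.camera("wrist"); cv2.imwrite("pics/w3.png",im[0:300])
print(wlm("mirror_mid"),wlm("leaf_end"))
E
```

```text
t 7.05 pos [0.5743 0.1791 0.0304] shift [ 0.0123 -0.0054 -0.0036] turn [ 0.01  0.51 -0.64] open 0.175 F [-1.   0.8  4.5]
q [ 0.11  0.44  1.67 -0.    1.02 -0.65]
[(0.88, [0.727, 0.2161, 0.0335]), (0.49, [0.5226, 0.2235, 0.0312])] [(0.97, [0.5265, 0.2201, 0.0303]), (0.73, [0.7842, 0.241, 0.0296])]
```

View pics/w3.png

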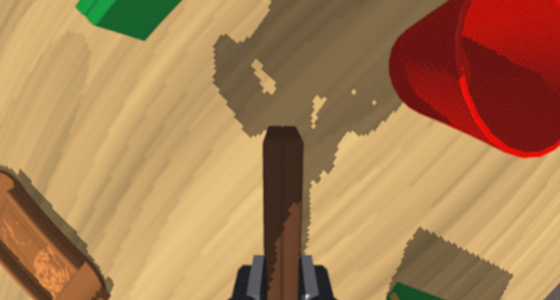

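The mirror is shut between the pads, with its free end at (283,130) in the picture. Now I lift it and turn it to the stand's direction.

Request:
carry_out(
  motion=[0,0,0,-0.03,0,0,1,0,0,0,-0.04,0,0,1,0,0,0,-0.04,0,0,1,0,0,0,-0.04,0,0,1,-8.2,0,0,-0.03,0,0,1,-8.2,0,0,0,0,0,1,-8.2,0,0,0,0,0,1,-8.2,0,0,0,0,0,1,-8.2,0,0,0,0,0,1,-8.2,0,0,0,0,0,1],
)

```text
time_s: 8.2
eef_pos: [0.5633, 0.1775, 0.205]
eef_rot: [0.703, -0.029, 0.71, 0.027]
wrist_force: [-0.6, -0.3, -1.7]
opening: 0.176
```

```bash
python3 - <<'E'
from h import *
go([.497,-.205,.22],down(92.5))
E
```

```text
t 8.2 pos [0.5633 0.1775 0.205 ] shift [-0.0135 -0.3761 -0.0964] turn [ 2.03 -0.6   0.08] open 0.176 F [-0.6 -0.3 -1.7]
q [ 0.11  0.22  1.56 -0.    1.37 -1.54]
```

Request:
carry_out(
  motion=[1.0,0,0,-0.002,-0.042,-0.01,1,1.0,0,0,-0.002,-0.042,-0.01,1,0,0,0,-0.002,-0.042,-0.01,1,0,0,0,-0.002,-0.042,-0.01,1,0,0,0,-0.002,-0.042,-0.01,1,0,0,0,-0.002,-0.042,-0.01,1,0,0,0,-0.002,-0.042,-0.01,1,0,0,0,-0.002,-0.042,-0.01,1,0,0,0,0,0,0,1],
)

```text
time_s: 9.1
eef_pos: [0.4926, -0.1714, 0.211]
eef_rot: [0.696, -0.018, 0.717, 0.02]
wrist_force: [0.8, 0.6, -1.4]
opening: 0.176
```

Request:
carry_out(
  motion=[0,0,8,0,0,0,1,0,0,8,0,0,0,1,0,0,0,0,0,0,1],
)

```text
time_s: 9.4
eef_pos: [0.4911, -0.1693, 0.2087]
eef_rot: [0.685, 0.087, 0.713, 0.121]
wrist_force: [-0.5, 0.1, -2.3]
opening: 0.178
```

```bash
python3 - <<'E'
from h import *
go([.497,-.205,.22],down(92.5)); print(tool().round(3))
im=ctrl.camera("scene"); im2=ctrl.camera("side")
cv2.imwrite("pics/s4.png",np.hstack([im[60:260,130:360],im2[60:260,180:410]]))
for n in ["scene","side"]: print([(round(d["conf"],2),toW(n,d["point"]).round(3).tolist()) for t in ["mirror_mid","leaf_end","recess","shelf_edge"] for d in ctrl.landmark_of(n,t)])
E
```

```text
t 9.4 pos [ 0.4911 -0.1693  0.2087] shift [-0.0214 -0.031   0.0036] turn [  0.25  -1.93 -17.  ] open 0.178 F [-0.5  0.1 -2.3]
q [-0.69  0.19  1.62  0.19  1.56 -2.34]
[[-0.047 -0.041  0.998  0.491]
 [ 0.291  0.955  0.053 -0.169]
 [-0.956  0.292 -0.033  0.209]
 [ 0.     0.     0.     1.   ]]
[(0.89, [0.725, 0.217, 0.031]), (0.79, [0.424, 0.273, 0.03]), (0.73, [0.487, -0.172, 0.213]), (0.72, [0.624, -0.206, 0.04]), (0.86, [0.42, 0.332, 0.029]), (0.72, [0.78, 0.238, 0.034]), (0.61, [0.612, -0.203, 0.002]), (0.61, [0.621, -0.206, 0.038]), (0.35, [0.434, 0.021, -0.004])]
[(0.79, [0.734, 0.215, 0.031]), (0.71, [0.423, 0.274, 0.033]), (0.59, [0.484, -0.167, 0.21]), (0.8, [0.784, 0.239, 0.028]), (0.67, [0.419, 0.333, 0.029]), (0.55, [0.606, -0.202, 0.005]), (0.84, [0.626, -0.204, 0.042])]
```

Request:
carry_out(
  motion=[0,-2,7,0,0,0,1,0,0,7,0,0,0,1,0,0,7,0,0,0,1,0,0,7,0,0,0,1,0,0,0,0,0,0,1],
)

```text
time_s: 10.4
eef_pos: [0.4941, -0.1653, 0.214]
eef_rot: [0.649, 0.254, 0.656, 0.29]
wrist_force: [0.4, 0.3, -1.8]
opening: 0.176
```

```bash
cat >> h.py <<'E'
def tilt(yaw,a): return down(yaw)@R.from_euler('z',a,degrees=True).as_matrix()
E
python3 - <<'E'
from h import *
go([.499,-.196,.10],tilt(92.5,45)); print(tool().round(3))
E
```

```text
t 10.4 pos [ 0.4941 -0.1653  0.214 ] shift [ 0.0583 -0.1028  0.0021] turn [ 0.75  0.13 -0.28] open 0.176 F [ 0.4  0.3 -1.8]
q [-0.86  0.43  1.49  0.48  1.86 -2.51]
[[-0.029 -0.044  0.999  0.494]
 [ 0.71   0.702  0.051 -0.165]
 [-0.704  0.71   0.011  0.214]
 [ 0.     0.     0.     1.   ]]
```

Request:
carry_out(
  motion=[0.7,0,-0.3,0.02,-0.034,0.001,1,0,0,0,0.02,-0.034,0.001,1,0,0,0,0.018,-0.034,0,1,0,0,0,0.012,-0.012,0,1,0,0,0,0.012,-0.012,0,1,0,0,0,0,0,0,1],
)

```text
time_s: 11.0
eef_pos: [0.5023, -0.1989, 0.0663]
eef_rot: [0.653, 0.246, 0.66, 0.28]
wrist_force: [-0.3, 0.3, -0.8]
opening: 0.177
```

```bash
python3 - <<'E'
from h import *
go([.499,-.195,.0435],tilt(92.5,45))
for n in ["scene","side","wrist"]:
    ctrl.camera(n); print(n,[(t,round(d["conf"],2),toW(n,d["point"]).round(3).tolist()) for t in ["mirror_mid","leaf_end","recess","shelf_edge"] for d in ctrl.landmark_of(n,t) if toW(n,d["point"])[1]<0])
E
```

```text
t 11.0 pos [ 0.5023 -0.1989  0.0663] shift [ 0.0193 -0.0128 -0.0032] turn [0.47 0.16 1.35] open 0.177 F [-0.3  0.3 -0.8]
q [-0.88  0.66  1.46  0.43  1.66 -2.61]
scene [('mirror_mid', 0.82, [0.498, -0.202, 0.069]), ('leaf_end', 0.6, [0.625, -0.207, 0.038]), ('recess', 0.64, [0.609, -0.205, 0.005]), ('shelf_edge', 0.87, [0.624, -0.204, 0.039])]
side [('mirror_mid', 0.88, [0.499, -0.2, 0.071]), ('recess', 0.89, [0.609, -0.2, 0.009]), ('recess', 0.66, [0.664, -0.186, 0.049]), ('shelf_edge', 0.95, [0.622, -0.202, 0.042])]
wrist [('leaf_end', 0.9, [0.438, -0.209, 0.068]), ('shelf_edge', 0.85, [0.627, -0.196, 0.041])]
```

Request:
carry_out(
  motion=[0.4,0,1.3,0.01,-0.007,-0.003,1,0,0,0,0.005,-0.004,0,1,0,0,0,0.003,-0.002,0,1,0,0,0,0,0,0,1],
)

```text
time_s: 12.15
eef_pos: [0.4992, -0.1968, 0.0428]
eef_rot: [0.649, 0.257, 0.657, 0.285]
wrist_force: [0.5, -0.0, -1.4]
opening: 0.177
```

```bash
python3 - <<'E'
from h import *
go([.499,-.195,.0435],tilt(92.5,45))
E
```

```text
t 12.15 pos [ 0.4992 -0.1968  0.0428] shift [ 0.0008  0.0018 -0.0001] turn [ 0.02  0.26 -0.07] open 0.177 F [ 0.5 -0.  -1.4]
q [-0.89  0.71  1.46  0.44  1.64 -2.63]
```

Request:
carry_out(
  motion=[0,0,0,0.003,-0.003,0,1,0,0,0,0.001,-0.001,0,1,0,0,0,0,0,0,0.35,0,0,0,0,0,0,0.35],
)

```text
time_s: 12.55
eef_pos: [0.5001, -0.1984, 0.0417]
eef_rot: [0.649, 0.257, 0.656, 0.286]
wrist_force: [-1.4, 0.0, -0.8]
opening: 0.323
```

```bash
python3 - <<'E'
from h import *
go([.499,-.195,.0435],tilt(92.5,45))
for n in ["scene","side"]:
    ctrl.camera(n); print(n,[(t,round(d["conf"],2),toW(n,d["point"]).round(3).tolist()) for t in ["mirror_mid","leaf_end"] for d in ctrl.landmark_of(n,t) if toW(n,d["point"])[1]<0])
E
```

```text
t 12.55 pos [ 0.5001 -0.1984  0.0417] shift [ 0.0011  0.0037 -0.0009] turn [ 0.19  0.37 -0.21] open 0.323 F [-1.4  0.  -0.8]
q [-0.89  0.71  1.46  0.44  1.64 -2.63]
scene [('mirror_mid', 0.84, [0.493, -0.203, 0.043])]
side [('mirror_mid', 0.59, [0.493, -0.199, 0.043])]
```

Request:
carry_out(
  motion=[0,0,0,-0.015,0,0,0.3,0,0,0,-0.02,0,0,0.3,0,0,0,-0.025,0,0,0.3,0,0,0,-0.03,0,0,0.3,0,0,0,-0.04,0,0,0.3,0,0,0,-0.03,0,0,-1,0,0,0,0,0,0,-1],
)

```text
time_s: 13.55
eef_pos: [0.5032, -0.3177, 0.1616]
eef_rot: [0.648, 0.258, 0.657, 0.287]
wrist_force: [0.5, -0.7, 0.7]
opening: 0.677
```

```bash
python3 - <<'E'
from h import *
go([.499,-.205,.15],down(92.5))
im=ctrl.camera("scene"); cv2.imwrite("pics/s5.png",cv2.resize(im[90:210,140:310],None,fx=4,fy=4,interpolation=2))
for n in ["scene","side"]:
    if n=="side": ctrl.camera(n)
    print(n,[(t,round(d["conf"],2),toW(n,d["point"]).round(3).tolist()) for t in ["mirror_mid","leaf_end"] for d in ctrl.landmark_of(n,t) if toW(n,d["point"])[1]<0])
E
```

```text
t 13.55 pos [ 0.5032 -0.3177  0.1616] shift [0.0884 0.071  0.0006] turn [  0.06   0.27 -45.3 ] open 0.677 F [ 0.5 -0.7  0.7]
q [-0.99  0.72  1.17  0.41  1.94 -2.59]
scene [('mirror_mid', 0.72, [0.492, -0.214, 0.024]), ('leaf_end', 0.67, [0.436, -0.218, 0.013])]
side [('mirror_mid', 0.56, [0.496, -0.211, 0.027]), ('leaf_end', 0.47, [0.435, -0.21, 0.016])]
```

View pics/s5.png

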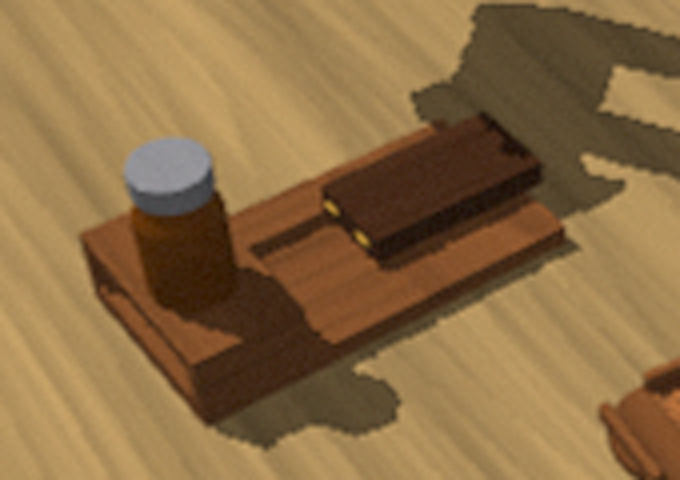

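```bash
python3 - <<'E'
from h import *
c=[ray("scene",p,.032)[:2] for p in [(221.25,138),(233.75,151.25),(275,130.75),(261.25,118.75)]]
c=np.array(c); print(c.round(4),c.mean(0).round(4)); print(np.degrees(np.arctan2(*(c[1]-c[2])[::-1])),np.degrees(np.arctan2(*(c[0]-c[3])[::-1])), np.linalg.norm(c[1]-c[2]),np.linalg.norm(c[0]-c[1]))
E
```

```text
[[ 0.554  -0.2328]
 [ 0.5529 -0.1759]
 [ 0.4338 -0.1833]
 [ 0.4363 -0.2409]] [ 0.4942 -0.2082]
3.5840621076712518 3.930223369244197 0.11940652381759169 0.056994373628490996
```

Request:
carry_out(
  motion=[0,0,-8,0,0,0,-1,0,0,-8,0,0,0,-1,0,0,-8,0,0,0,-1,0,0,-8,0,0,0,-1,0,0,-8,0,0,0,-1,0,0,-5,0,0,0,-1,0,0,0,0,0,0,-1],
)

```text
time_s: 14.55
eef_pos: [0.4977, -0.3024, 0.1449]
eef_rot: [0.703, -0.017, 0.711, 0.02]
wrist_force: [0.2, 0.7, -0.6]
opening: 1.001
```

```bash
python3 - <<'E'
from h import *
go([.456,-.213,.12],down(92.5))
E
```

```text
t 14.55 pos [ 0.4977 -0.3024  0.1449] shift [ 0.0257  0.0914 -0.0367] turn [ 0.49 -0.65 -0.24] open 1.001 F [ 0.2  0.7 -0.6]
q [-0.75  0.27  1.63 -0.01  1.25 -2.37]
```

Request:
carry_out(
  motion=[0.5,-0.6,0,0,0.03,-0.012,-1,0,0,0,0,0.03,-0.012,-1,0,0,0,0,0.03,-0.012,-1,0,0,0,0,0,0,-1],
)

```text
time_s: 14.95
eef_pos: [0.4544, -0.2086, 0.1422]
eef_rot: [0.704, -0.009, 0.709, 0.022]
wrist_force: [-0.1, -0.6, -0.7]
opening: 0.994
```

```bash
cat >> h.py <<'E'
def wray(px,z):
    p=ctrl.camera_params("wrist"); M=np.array(p["mtx"]); d=(np.array(px)-M[:2,2]); r=np.hypot(*d); th=r/M[0,0]
    v=np.r_[np.sin(th)*d/r,np.cos(th)]; P=campose("wrist"); v=P[:3,:3]@v; o=P[:3,3]; return (o+v*(z-o[2])/v[2]).round(4)
E
python3 - <<'E'
from h import *
go([.456,-.210,.12],down(92.5))
im=ctrl.camera("wrist"); cv2.imwrite("pics/w6.png",im)
for t in ["mirror_mid","leaf_end","recess","shelf_edge","stand"]: print(t,wlm(t))
E
```

```text
t 14.95 pos [ 0.4544 -0.2086  0.1422] shift [ 0.0221 -0.0019  0.0017] turn [ 0.05 -0.37 -1.03] open 0.994 F [-0.1 -0.6 -0.7]
q [-0.67  0.09  1.84  0.01  1.22 -2.29]
mirror_mid [(0.85, [0.7278, 0.2142, 0.0305]), (0.83, [0.5004, -0.2158, 0.0257])]
leaf_end [(0.57, [0.7868, 0.2354, 0.0281]), (0.53, [0.4359, -0.2237, 0.0181])]
recess [(0.85, [0.6104, -0.2071, 0.0084])]
shelf_edge [(0.68, [0.6264, -0.2039, 0.0452]), (0.6, [0.4438, 0.0176, -0.0004])]
stand [(0.7, [0.612, -0.2067, 0.0064]), (0.7, [0.6651, -0.1924, 0.0495])]
```

View pics/w6.png

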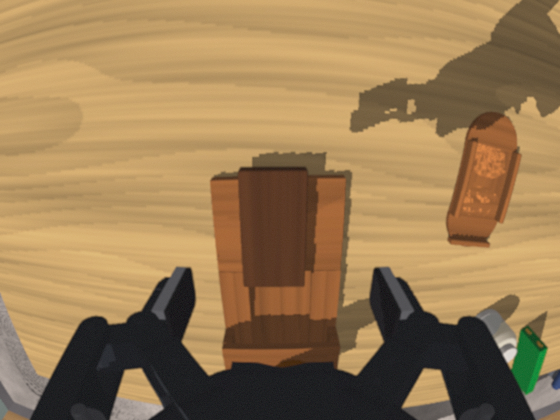

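The mirror lies flat on the front board at (240–308, 168–286), aligned and nearly centred. The recess starts at row ~270 and the shelf front at row ~345.

```bash
python3 - <<'E'
from h import *
for p in [(240,168),(308,168),(245,286),(305,286)]: print("m",p,wray(p,.032))
for p in [(212,180),(345,178),(220,271),(340,270)]: print("b",p,wray(p,.014))
for p in [(224,345),(340,345)]: print("s",p,wray(p,.05))
E
```

```text
m (240, 168) [ 0.4357 -0.2498  0.032 ]
m (308, 168) [ 0.4335 -0.1901  0.032 ]
m (245, 286) [ 0.5572 -0.2455  0.032 ]
m (305, 286) [ 0.5549 -0.1846  0.032 ]
b (212, 180) [ 0.4522 -0.2787  0.014 ]
b (345, 178) [ 0.4455 -0.1521  0.014 ]
b (220, 271) [ 0.5516 -0.2739  0.014 ]
b (340, 270) [ 0.5459 -0.1462  0.014 ]
s (224, 345) [ 0.6256 -0.2683  0.05  ]
s (340, 345) [ 0.6219 -0.142   0.05  ]
```

Request:
carry_out(
  motion=[0,-0.4,-1,0.03,-0.004,0.004,-1,0,0,0,0.03,0,0,-1,0,0,0,0.025,0,0,-1,0,0,0,0.015,0,0,-1,0,0,0,0,0,0,-1],
)

```text
time_s: 15.75
eef_pos: [0.4643, -0.2228, 0.0411]
eef_rot: [0.71, -0.016, 0.704, 0.011]
wrist_force: [-0.2, 0.2, -0.9]
opening: 0.998
```

```bash
python3 - <<'E'
from h import *
go([.458,-.2135,.010],down(92.6))
E
```

```text
t 15.75 pos [ 0.4643 -0.2228  0.0411] shift [ 0.031   0.0098 -0.0062] turn [-0.45  0.42  0.42] open 0.998 F [-0.2  0.2 -0.9]
q [-0.68  0.26  1.89 -0.    0.98 -2.29]
```

Request:
carry_out(
  motion=[-0.4,0.4,0.4,0.0,0.01,-0.005,-1,0,0,0,0.018,0,0,-1,0,0,0,0,0,0,-1],
)

```text
time_s: 16.05
eef_pos: [0.4595, -0.2136, 0.0245]
eef_rot: [0.707, -0.016, 0.707, 0.016]
wrist_force: [-1.0, 0.2, -0.0]
opening: 1.004
```

```bash
python3 - <<'E'
from h import *
go([.458,-.2135,.010],down(92.6))
E
```

```text
t 16.05 pos [ 0.4595 -0.2136  0.0245] shift [ 0.0145  0.0002 -0.0015] turn [-0.08  0.05  0.01] open 1.004 F [-1.   0.2 -0. ]
q [-0.67  0.28  1.9   0.    0.96 -2.29]
```

Request:
carry_out(
  motion=[0,0,0,0.012,0,0,-1,0,0,0,0,0,0,-1,0,0,0,0,0,0,-0.3,0,0,0,0,0,0,0.2,0,0,0,0,0,0,0.6,0,0,0,0,0,0,1,0,0,0,0,0,0,1],
)

```text
time_s: 16.75
eef_pos: [0.4621, -0.2151, 0.0162]
eef_rot: [0.709, -0.017, 0.705, 0.014]
wrist_force: [0.2, 0.3, -0.2]
opening: 0.145
```

```bash
python3 - <<'E'
from h import *
go([.458,-.2135,.010],down(92.6))
im=ctrl.camera("wrist"); cv2.imwrite("pics/w7.png",im[80:])
E
```

```text
t 16.75 pos [ 0.4621 -0.2151  0.0162] shift [ 0.0061  0.0018 -0.0041] turn [-0.04  0.32  0.23] open 0.145 F [ 0.2  0.3 -0.2]
q [-0.67  0.3   1.9   0.    0.93 -2.29]
```

View pics/w7.png

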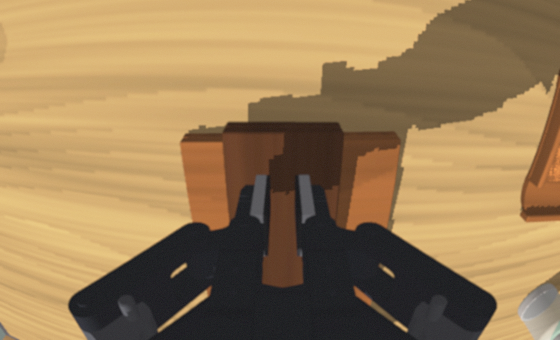

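The fingers slid shut over the top of the mirror, still a few mm too high. I lift, open and go deeper before closing.

Request:
carry_out(
  motion=[0,0,0,-0.04,0,0,1,0,0,0,-0.01,0,0,-1,0,0,0,0,0,0,-1,0,0.3,0.2,0,0.002,-0.004,-1,0,0,0,0,0,0,-1,0,0,0,0,0,0,-1,0,0,0,0.03,0,0,-1,0,0,0,0,0,0,-1],
)

```text
time_s: 17.6
eef_pos: [0.4548, -0.2111, 0.0331]
eef_rot: [0.705, -0.014, 0.709, 0.017]
wrist_force: [-1.0, 0.8, -0.3]
opening: 0.997
```

```bash
python3 - <<'E'
from h import *
go([.458,-.2135,.007],down(92.6))
for n in ["scene","side"]:
    ctrl.camera(n); print(n,[(t,round(d["conf"],2),toW(n,d["point"]).round(3).tolist()) for t in ["mirror_mid","leaf_end"] for d in ctrl.landmark_of(n,t) if toW(n,d["point"])[1]<0])
E
```

```text
t 17.6 pos [ 0.4548 -0.2111  0.0331] shift [ 0.026  -0.0026  0.0032] turn [-0.05 -0.29 -0.23] open 0.997 F [-1.   0.8 -0.3]
q [-0.67  0.26  1.91 -0.    0.98 -2.29]
scene [('mirror_mid', 0.57, [0.491, -0.216, 0.025]), ('leaf_end', 0.69, [0.436, -0.219, 0.017])]
side [('mirror_mid', 0.75, [0.493, -0.21, 0.024]), ('leaf_end', 0.55, [0.436, -0.214, 0.017])]
```

Request:
carry_out(
  motion=[0,-0.3,-0.2,0.018,-0.002,0.003,-1,0,0,0,0.008,0,0,-1,0,0,0,0,0,0,-1],
)

```text
time_s: 18.2
eef_pos: [0.4637, -0.2174, 0.014]
eef_rot: [0.711, -0.019, 0.703, 0.013]
wrist_force: [-0.5, 0.1, 0.7]
opening: 1.003
```

```bash
python3 - <<'E'
from h import *
go([.458,-.2135,.007],down(92.6))
E
```

```text
t 18.2 pos [ 0.4637 -0.2174  0.014 ] shift [ 0.0069  0.0042 -0.0056] turn [-0.03  0.66  0.53] open 1.003 F [-0.5  0.1  0.7]
q [-0.67  0.3   1.91  0.    0.92 -2.29]
```

Request:
carry_out(
  motion=[0,0.6,0.5,0.008,0.004,-0.005,-1,0,0,0,0,0,0,-1,0,0,0,0,0,0,-1],
)

```text
time_s: 18.5
eef_pos: [0.4586, -0.2136, 0.0065]
eef_rot: [0.707, -0.016, 0.707, 0.016]
wrist_force: [0.3, -0.2, 0.3]
opening: 0.998
```

```bash
python3 - <<'E'
from h import *
go([.458,-.2135,.007],down(92.6))
E
```

```text
t 18.5 pos [ 0.4586 -0.2136  0.0065] shift [-0.0005  0.0002 -0.0006] turn [-0.03  0.04  0.02] open 0.998 F [ 0.3 -0.2  0.3]
q [-0.67  0.31  1.91  0.    0.92 -2.29]
```

Good pose. I close it now.

Request:
carry_out(
  motion=[0,0,0,0,0,0,-0.6,0,0,0,0,0,0,-0.2,0,0,0,0,0,0,0.5,0,0,0,0,0,0,1,0,0,0,0,0,0,1],
)

```text
time_s: 19.0
eef_pos: [0.4595, -0.2139, 0.008]
eef_rot: [0.708, -0.016, 0.706, 0.016]
wrist_force: [-0.9, 2.1, 4.1]
opening: 0.143
```

```bash
python3 - <<'E'
from h import *
go([.458,-.2135,.007],down(92.6))
im=ctrl.camera("wrist"); cv2.imwrite("pics/w8.png",im[80:])
for t in ["mirror_mid","leaf_end","recess","shelf_edge"]: print(t,wlm(t))
E
```

```text
t 19.0 pos [ 0.4595 -0.2139  0.008 ] shift [ 0.001   0.0005 -0.0015] turn [-0.03  0.14  0.06] open 0.143 F [-0.9  2.1  4.1]
q [-0.67  0.31  1.91  0.    0.92 -2.29]
mirror_mid [(0.76, [0.5007, -0.2142, 0.0241])]
leaf_end [(0.68, [0.4339, -0.2182, 0.0234])]
recess []
shelf_edge []
```

```bash
python3 - <<'E'
from h import *
T=tool()
for p in [(0,0,0),(0,.006,0),(0,-.006,0),(-.0187,.006,0),(0,.031,0),(-.013,.0425,0)]: print(p,wpx((T@np.r_[p,1])[:3]))
a=cv2.imread("pics/w8.png")[0:300,60:500]
s=ctrl.camera("scene")[70:190,170:310]; d=ctrl.camera("side")[100:210,240:400]
s=cv2.resize(s,(350,300),interpolation=2); d=cv2.resize(d,(436,300),interpolation=2)
cv2.imwrite("pics/m8.png",np.vstack([np.hstack([a,s]),np.hstack([d,np.zeros((300,354,3),np.uint8)])]))
E
```

```text
(0, 0, 0) [282. 249.]
(0, 0.006, 0) [292. 249.]
(0, -0.006, 0) [272. 249.]
(-0.0187, 0.006, 0) [293. 265.]
(0, 0.031, 0) [336. 249.]
(-0.013, 0.0425, 0) [360. 259.]
```

View pics/m8.png

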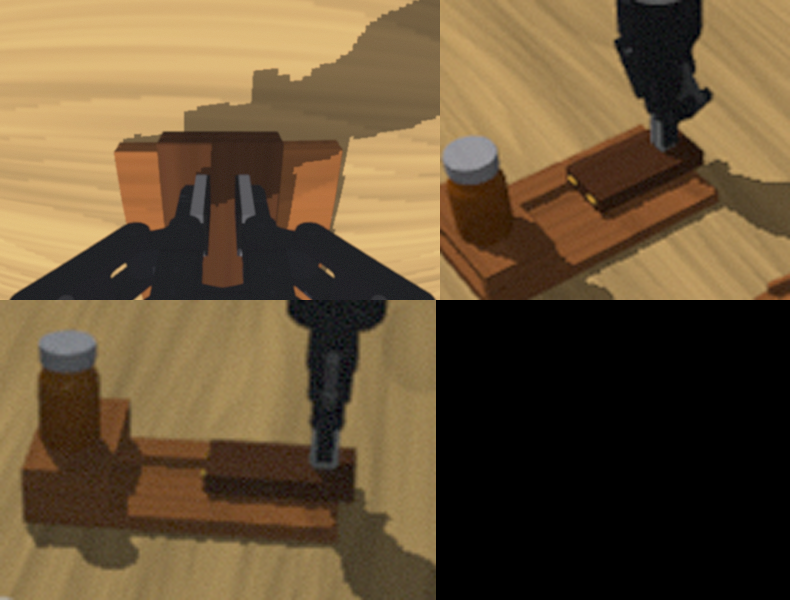

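Pads have slid over the mirror's top again. The trailing top edge is at (161–282, 135) and the tips at (200–245, 175) of the panel, so the true tips seem to sit well behind the reported TCP. I check where by projecting finger-edge points.

```bash
python3 - <<'E'
from h import *
p=ctrl.camera_params("wrist"); M=np.array(p["mtx"]); I=np.linalg.inv(np.array(p["hand_eye"]))
for z in (-.011,0):
  for x in (0,-.01,-.02,-.03):
    c=(I@np.r_[x,.012,z,1])[:3]; th=np.arctan2(np.hypot(*c[:2]),c[2]); print(z,x,(M[0,0]*th*c[:2]/np.hypot(*c[:2])+M[:2,2]).round(0))
for q in [(221,215),(342,215)]: print(wray(q,.032))
E
```

```text
-0.011 0 [303. 232.]
-0.011 -0.01 [305. 239.]
-0.011 -0.02 [306. 248.]
-0.011 -0.03 [307. 257.]
0 0 [303. 249.]
0 -0.01 [304. 257.]
0 -0.02 [305. 266.]
0 -0.03 [306. 277.]
[ 0.4304 -0.2442  0.032 ]
[ 0.4278 -0.187   0.032 ]
```

Request:
carry_out(
  motion=[0,0,0,-0.03,0,0,1,0,0,0,-0.01,0,0,-1,0,0,0,0,0,0,-1,0,0,0,0,0,0,-1,0,0,0,0,0,0,-1,0,0,0,0,0,0,-1,0,0,0,0.03,0,0,-1,0,0,0,0.005,0,0,-1,0,0,0,0,0,0,-1],
)

```text
time_s: 20.25
eef_pos: [0.4563, -0.2126, 0.0082]
eef_rot: [0.706, -0.015, 0.708, 0.017]
wrist_force: [0.2, -1.0, -0.6]
opening: 1.002
```

```bash
python3 - <<'E'
from h import *
go([.459,-.2135,.0],down(92.6))
E
```

```text
t 20.25 pos [ 0.4563 -0.2126  0.0082] shift [ 0.0082 -0.001   0.0027] turn [-0.04 -0.21 -0.14] open 1.002 F [ 0.2 -1.  -0.6]
q [-0.67  0.31  1.91 -0.    0.93 -2.29]
```

Request:
carry_out(
  motion=[0,-0.2,-0.1,0.006,-0.001,0.003,-1,0,0,0,0,0,0,-1],
)

```text
time_s: 20.45
eef_pos: [0.4597, -0.2136, 0.0024]
eef_rot: [0.707, -0.016, 0.707, 0.016]
wrist_force: [0.5, 0.5, 0.2]
opening: 0.999
```

Request:
carry_out(
  motion=[0,0,0,0.005,0,0,-1,0,0,0,0,0,0,-1],
)

```text
time_s: 20.65
eef_pos: [0.4605, -0.2141, -0.002]
eef_rot: [0.707, -0.016, 0.706, 0.016]
wrist_force: [0.4, 0.8, -0.8]
opening: 1.0
```

```bash
python3 - <<'E'
from h import *
go([.459,-.2135,-.004],down(92.6))
E
```

```text
t 20.65 pos [ 0.4605 -0.2141 -0.002 ] shift [ 0.002   0.0007 -0.0014] turn [-0.03  0.09  0.03] open 1.0 F [ 0.4  0.8 -0.8]
q [-0.67  0.33  1.91  0.    0.9  -2.29]
```

Request:
carry_out(
  motion=[0,0,0,0.005,0,0,-1,0,0,0,0,0,0,-1,0,0,0,0,0,0,-0.6,0,0,0,0,0,0,-0.3,0,0,0,0,0,0,-0.1],
)

```text
time_s: 21.15
eef_pos: [0.461, -0.2145, -0.0061]
eef_rot: [0.708, -0.016, 0.706, 0.015]
wrist_force: [-1.2, 0.7, 1.6]
opening: 0.701
```

Request:
carry_out(
  motion=[0,0,0,0,0,0,0.2,0,0,0,0,0,0,0.5],
)

```text
time_s: 21.35
eef_pos: [0.4609, -0.2145, -0.006]
eef_rot: [0.708, -0.016, 0.706, 0.015]
wrist_force: [0.9, 0.4, -1.2]
opening: 0.705
```

```bash
python3 - <<'E'
from h import *
go([.459,-.2135,-.006],down(92.6))
ctrl.camera("scene"); ctrl.camera("side")
for n in ["scene","side"]: print(n,[(t,round(d["conf"],2),toW(n,d["point"]).round(3).tolist()) for t in ["mirror_mid","leaf_end"] for d in ctrl.landmark_of(n,t) if toW(n,d["point"])[1]<0])
E
```

```text
t 21.35 pos [ 0.4609 -0.2145 -0.006 ] shift [-0.      0.0011 -0.0019] turn [-0.02  0.13  0.08] open 0.705 F [ 0.9  0.4 -1.2]
q [-0.67  0.34  1.91  0.    0.89 -2.29]
scene [('mirror_mid', 0.82, [0.493, -0.214, 0.025]), ('leaf_end', 0.67, [0.436, -0.218, 0.02]), ('leaf_end', 0.56, [0.608, -0.206, -0.001])]
side [('mirror_mid', 0.82, [0.494, -0.212, 0.025]), ('leaf_end', 0.72, [0.432, -0.212, 0.017])]
```

Gripped at 0.70, the 62 mm width. I lift 2 mm and slide forward in steps.

Request:
carry_out(
  motion=[0,0,0,-0.003,0,0,1,0,0,0,0,0.001,0.01,1,0,0,0,0,0.001,0.012,1,0,0,0,0,0.001,0.012,1,0,0,0,0,0,0,1],
)

```text
time_s: 22.15
eef_pos: [0.4979, -0.2095, -0.003]
eef_rot: [0.708, -0.016, 0.706, 0.015]
wrist_force: [-0.1, -0.3, -2.2]
opening: 0.706
```

```bash
python3 - <<'E'
from h import *
go([.5767,-.2049,-.004],down(92.6))
E
```

```text
t 22.15 pos [ 0.4979 -0.2095 -0.003 ] shift [0.0012 0.0011 0.0789] turn [-0.05  0.14  0.06] open 0.706 F [-0.1 -0.3 -2.2]
q [-0.62  0.39  1.83  0.    0.92 -2.23]
```

Request:
carry_out(
  motion=[0,0,0,0.001,0,0.012,1,0,0,0,0,0,0.012,1,0,0,0,0,0.001,0.012,1,0,0,0,0,0,0.012,1,0,0,0,0,0,0.012,1,0,0,0,0,0,0,1],
)

```text
time_s: 22.75
eef_pos: [0.5623, -0.2042, -0.005]
eef_rot: [0.707, -0.017, 0.707, 0.016]
wrist_force: [-0.3, -0.1, -2.9]
opening: 0.704
```

```bash
python3 - <<'E'
from h import *
go([.5767,-.2049,-.004],down(92.6))
ctrl.camera("scene"); ctrl.camera("side"); ctrl.camera("wrist")
for n in ["scene","side","wrist"]: print(n,[(t,round(d["conf"],2),toW(n,d["point"]).round(3).tolist()) for t in ["mirror_mid","leaf_end","jar"] for d in ctrl.landmark_of(n,t) if toW(n,d["point"])[1]<0])
E
```

```text
t 22.75 pos [ 0.5623 -0.2042 -0.005 ] shift [-0.001  -0.0014  0.0144] turn [0.07 0.05 0.01] open 0.704 F [-0.3 -0.1 -2.9]
q [-0.55  0.5   1.67  0.    0.97 -2.16]
scene [('mirror_mid', 0.78, [0.595, -0.206, 0.027]), ('leaf_end', 0.46, [0.538, -0.207, 0.019]), ('jar', 0.88, [0.664, -0.187, 0.052])]
side [('mirror_mid', 0.61, [0.592, -0.199, 0.027]), ('leaf_end', 0.68, [0.537, -0.201, 0.019])]
wrist [('mirror_mid', 0.63, [0.598, -0.203, 0.022])]
```

Request:
carry_out(
  motion=[0,0,0,0,-0.001,0.009,1,0,0,0,0,0,0.005,1,0,0,0,0,0,0,1],
)

```text
time_s: 23.65
eef_pos: [0.5758, -0.2049, -0.0048]
eef_rot: [0.707, -0.016, 0.707, 0.016]
wrist_force: [0.2, -0.6, -1.9]
opening: 0.701
```

```bash
python3 - <<'E'
from h import *
go([.5767,-.2049,-.006],down(92.6))
im=ctrl.camera("scene"); ctrl.camera("side")
cv2.imwrite("pics/s9.png",im)
for n in ["scene","side"]: print(n,[(t,round(d["conf"],2),toW(n,d["point"]).round(3).tolist()) for t in ["mirror_mid","leaf_end","recess","shelf_edge"] for d in ctrl.landmark_of(n,t) if toW(n,d["point"])[1]<0])
E
```

```text
t 23.65 pos [ 0.5758 -0.2049 -0.0048] shift [0.0012 0.     0.0009] turn [-0.01  0.01 -0.01] open 0.701 F [ 0.2 -0.6 -1.9]
q [-0.54  0.52  1.64  0.    0.99 -2.15]
scene [('mirror_mid', 0.87, [0.607, -0.204, 0.027]), ('leaf_end', 0.37, [0.552, -0.208, 0.019]), ('leaf_end', 0.27, [0.624, -0.203, 0.039]), ('recess', 0.9, [0.61, -0.203, 0.003]), ('shelf_edge', 0.88, [0.623, -0.203, 0.04]), ('shelf_edge', 0.48, [0.608, -0.205, -0.002])]
side [('mirror_mid', 0.6, [0.61, -0.2, 0.004]), ('mirror_mid', 0.58, [0.607, -0.202, 0.026]), ('leaf_end', 0.41, [0.554, -0.201, 0.015]), ('leaf_end', 0.31, [0.607, -0.199, 0.004]), ('shelf_edge', 0.68, [0.626, -0.204, 0.044])]
```

Request:
carry_out(
  motion=[0,0,0,0.001,0,0.001,1,0,0,0,0,0,0,-0.6,0,0,0,0,0,0,-0.6,0,0,0,0,0,0,-0.6,0,0,0,0,0,0,-0.6],
)

```text
time_s: 24.65
eef_pos: [0.5766, -0.2054, -0.0051]
eef_rot: [0.707, -0.016, 0.706, 0.016]
wrist_force: [-0.3, -0.1, -0.4]
opening: 0.8
```

```bash
python3 - <<'E'
from h import *
go([.5767,-.2049,-.006],down(92.6))
for k in range(2):
  ctrl.camera("scene"); ctrl.camera("side")
  for n in ["scene","side"]: print(n,[(t,round(d["conf"],2),toW(n,d["point"]).round(3).tolist()) for t in ["mirror_mid","leaf_end"] for d in ctrl.landmark_of(n,t) if toW(n,d["point"])[1]<0])
E
```

```text
t 24.65 pos [ 0.5766 -0.2054 -0.0051] shift [0.0009 0.0005 0.0001] turn [-0.05  0.07  0.03] open 0.8 F [-0.3 -0.1 -0.4]
q [-0.54  0.52  1.63  0.    0.98 -2.15]
scene [('mirror_mid', 0.8, [0.608, -0.206, 0.018]), ('leaf_end', 0.37, [0.549, -0.206, 0.011])]
side [('mirror_mid', 0.84, [0.607, -0.202, 0.018]), ('leaf_end', 0.45, [0.55, -0.204, 0.006])]
scene [('mirror_mid', 0.72, [0.609, -0.204, 0.018]), ('leaf_end', 0.46, [0.551, -0.206, 0.008])]
side [('mirror_mid', 0.98, [0.61, -0.202, 0.018]), ('leaf_end', 0.38, [0.552, -0.202, 0.008])]
```

The mirror dropped by about 9 mm. I back off upwards with the fingers open and check it.

Request:
carry_out(
  motion=[0,0,0,0,0,0,-1,0,0,0,0,0,0,-1,0,0,0,-0.02,0,0,-1,0,0,0,-0.04,0,0,-1,0,0,0,-0.04,0,-0.02,-1,0,0,0,-0.04,0,-0.04,-1,0,0,0,-0.04,0,-0.04,-1,0,0,0,0,0,-0.04,-1,0,0,0,0,0,0,-1,0,0,0,0,0,0,-1],
)

```text
time_s: 26.25
eef_pos: [0.4413, -0.2112, 0.1708]
eef_rot: [0.707, -0.017, 0.707, 0.015]
wrist_force: [0.8, 0.5, -0.1]
opening: 0.999
```

```bash
python3 - <<'E'
from h import *
o=ctrl.get_obs(); print(o["time_s"],o["eef_pos"].round(3),o["opening"])
w=ctrl.camera("wrist"); s=ctrl.camera("scene"); d=ctrl.camera("side")
for n in ["scene","side","wrist"]: print(n,[(t,round(x["conf"],2),toW(n,x["point"]).round(3).tolist()) for t in ["mirror_mid","leaf_end","jar","recess","cup","dispenser","spoon_rest"] for x in ctrl.landmark_of(n,t)[:2]])
a=w[130:420,130:430]; s=cv2.resize(s[100:205,150:300],(450,315),interpolation=2); d=cv2.resize(d[95:205,235:385],(400,293),interpolation=2)
c=np.zeros((610,760,3),np.uint8); c[:290,:300]=a; c[:293,310:710]=d; c[295:610,:450]=s
cv2.imwrite("pics/f.png",c[:600])
E
```

```text
26.25 [ 0.441 -0.211  0.171] 0.9992489178754331
scene [('mirror_mid', 0.92, [0.609, -0.205, 0.019]), ('mirror_mid', 0.8, [0.726, 0.215, 0.033]), ('leaf_end', 0.63, [0.78, 0.24, 0.033]), ('leaf_end', 0.61, [0.549, -0.206, 0.011]), ('jar', 0.76, [0.662, -0.187, 0.05]), ('recess', 0.62, [0.608, -0.206, 0.004]), ('cup', 0.89, [0.569, 0.321, -0.002]), ('dispenser', 0.76, [0.646, 0.094, 0.002]), ('spoon_rest', 0.75, [0.435, 0.019, -0.004])]
side [('mirror_mid', 0.95, [0.424, 0.274, 0.032]), ('mirror_mid', 0.63, [0.609, -0.201, 0.019]), ('leaf_end', 0.6, [0.626, -0.203, 0.041]), ('leaf_end', 0.59, [0.42, 0.333, 0.029]), ('jar', 0.81, [0.665, -0.187, 0.048]), ('recess', 0.87, [0.608, -0.203, 0.01]), ('cup', 0.84, [0.57, 0.324, -0.002]), ('dispenser', 0.83, [0.65, 0.097, -0.001]), ('spoon_rest', 0.55, [0.438, 0.022, -0.0])]
wrist [('mirror_mid', 0.98, [0.613, -0.202, 0.015]), ('mirror_mid', 0.65, [0.727, 0.216, 0.03]), ('leaf_end', 0.65, [0.784, 0.241, 0.031]), ('leaf_end', 0.49, [0.548, -0.207, 0.011]), ('jar', 0.72, [0.614, -0.203, 0.014]), ('jar', 0.7, [0.661, -0.189, 0.046]), ('dispenser', 0.62, [0.647, 0.089, -0.003]), ('spoon_rest', 0.63, [0.44, 0.024, 0.001])]
```

View pics/f.png

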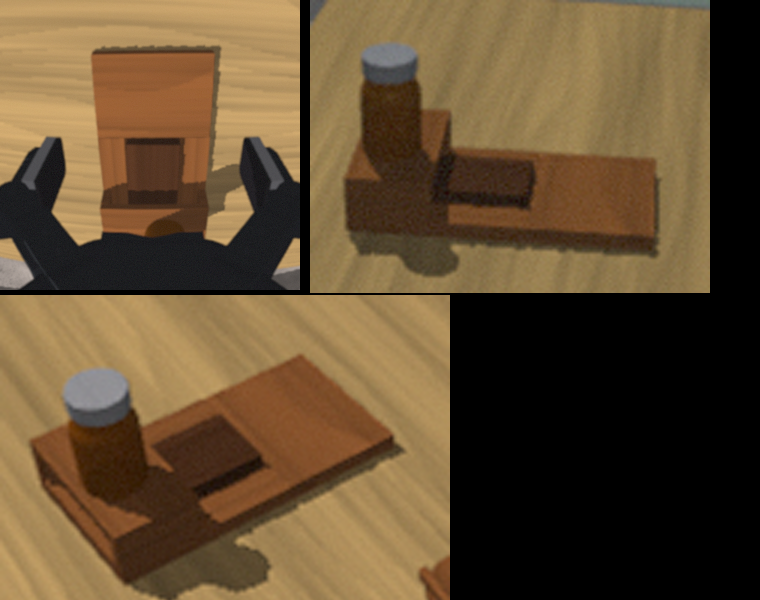

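The last view shows the mirror in the recess, its free end at the recess's front edge (125–183, 139) in the wrist panel, with the jar standing. I check height and tilt numerically against the masks before handing in.

```bash
python3 - <<'E'
from h import *
import itertools
from scipy.optimize import minimize
ms={}
for n in ["scene","side"]:
    best=None
    for d in ctrl.trace(n,"mirror"):
        ys,xs=np.nonzero(d["pixels"]); u=proj(n,[.608,-.203,.02])
        if np.hypot(xs.mean()-u[0],ys.mean()-u[1])<20: best=d["pixels"]; print(n,round(d["conf"],2),best.sum()); break
    ms[n]=best
def P(n,X):
    p=ctrl.camera_params(n); c=np.linalg.inv(np.array(p["pose"]))@np.c_[X,np.ones(len(X))].T; v=np.array(p["mtx"])@c[:3]; return (v[:2]/v[2]).T
def poly(n,x,y,z,pit):
    rz=R.from_euler('zy',[2.6,pit],degrees=True).as_matrix(); S=R.from_euler('z',2.6,degrees=True).as_matrix()
    c=np.array([.6085,-.2035,0])+S@np.array([x,y,z])
    X=c+np.array(list(itertools.product([-.06,.0],[-.031,.031],[-.009,.009])))@rz.T
    return X
def score(a,show=False):
    s=[]
    for n,m in ms.items():
        if m is None: continue
        X=poly(n,*a); X=X[X[:,2]>-.1]
        # visible: portion above board: clip bottom to board
        X[:,2]=np.maximum(X[:,2],.014); X[:,:]=X
        p=np.zeros((420*4,560*4),np.uint8); cv2.fillConvexPoly(p,cv2.convexHull((P(n,X)*4+1.5).round().astype(np.int32)),1)
        p=cv2.resize(p.astype(np.float32),(560,420),interpolation=cv2.INTER_AREA)
        m=m.astype(float); s.append(np.abs(p-m).sum()/m.sum())
    return np.mean(s)
for nm,z,pit in [("seated",.015,0),("flat on board",.023,0),("hinge up",.019,-3.8),("free end up",.019,3.8)]:
    b=min((score((x,y,z,pit)),x,y) for x in np.arange(-.012,.0121,.002) for y in np.arange(-.008,.0081,.002)); print(nm,np.round(b,3))
o=ctrl.get_obs()
E
```

```text
scene 0.65 578
side 0.87 654
seated [0.197 0.002 0.004]
flat on board [0.261 0.004 0.008]
hinge up [0.207 0.002 0.004]
free end up [0.233 0.004 0.008]
```

```bash
python3 - <<'E'
from h import *
import itertools
ms={}
for n in ["scene","side"]:
  acc=[]
  for k in range(2):
    ctrl.camera(n)
    for d in ctrl.trace(n,"mirror"):
        ys,xs=np.nonzero(d["pixels"]); u=proj(n,[.595,-.203,.02])
        if np.hypot(xs.mean()-u[0],ys.mean()-u[1])<20: acc.append(d["pixels"].astype(float)); break
  ms[n]=np.mean(acc,0)
C={n:(np.linalg.inv(np.array(ctrl.camera_params(n)["pose"])),np.array(ctrl.camera_params(n)["mtx"])) for n in ms}
S=R.from_euler('z',2.6,degrees=True).as_matrix()
def score(n,x,y,z,pit,e):
    rz=R.from_euler('zy',[2.6,pit],degrees=True).as_matrix()
    X=np.array([.6085,-.2035,0])+S@np.array([x,y,z])+np.array(list(itertools.product([-.06,e],[-.031,.031],[-.009,.009])))@rz.T
    X[:,2]=np.maximum(X[:,2],.014); W,M=C[n]; v=M@(W@np.c_[X,np.ones(8)].T)[:3]; q=(v[:2]/v[2]).T
    p=np.zeros((1680,2240),np.uint8); cv2.fillConvexPoly(p,cv2.convexHull((q*4+1.5).round().astype(np.int32)),1)
    p=cv2.resize(p.astype(np.float32),(560,420),interpolation=cv2.INTER_AREA); return np.abs(p-ms[n]).sum()/ms[n].sum()
for nm,z,pit in [("seated",.015,0),("on board",.023,0),("hinge up",.019,-3.8),("free up",.019,3.8)]:
    b=min((np.mean([min(score(n,x,y,z,pit,e) for e in (.008,.014,.02)) for n in ms]),x,y) for x in np.arange(-.008,.0081,.002) for y in np.arange(-.006,.0081,.002)); print(nm,np.round(b,3))
E
```

```text
seated [0.154 0.    0.004]
on board [ 0.246 -0.002  0.008]
hinge up [0.176 0.    0.006]
free up [0.207 0.002 0.008]
```

```bash
python3 -c "
from bench import ctrl
print(ctrl.hand_in())"
```

```text
the job is handed in; nothing more can be done
None
```

I shut the mirror and laid it flat on the front board. I then gripped it across its width, slid it under the shelf until it dropped into the recess, and let go. The job was handed in at about 26.5 s of the 67 s; the hand-in gives no verdict.

**Seating:**
- **Position:** the networks put the mirror's centre within about 1 mm of the recess along and 2 mm across from the fixed cameras. The wrist camera read 4–5 mm along.
- **Height:** the fixed cameras read 19 mm, where 15 mm is seated and 18 mm is the limit. They also read 2–4 mm high with the mirror at a known height. The wrist camera read 15 mm.
- **Flatness:** I compared the mirror's outline in the pictures with seated and not-seated poses. Seated fitted best (mismatch 0.154), but only slightly better than the hinge end riding up (0.176), so I did not prove it is perfectly flat. That fit put the mirror 4 mm to one side of my estimate of the stand's centre line; the stand's corners, measured separately, agree with it being centred.

**Bystanders:** the jar, cup, toothpick dispenser and spoon rest read within about 6 mm of their starts, which is within the camera error.

**Missed grips:** three closings missed because the fingertips sit higher than I assumed. The first ended inside the V and the other two slid over the top of the flat mirror. They left the mirror where it was, and I repeated them deeper.

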